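# Index the square die under the ram of a potter's die press

## Robot

A 6-joint arm with a two-finger parallel gripper is mounted at the origin on the work surface. World frame = base frame: x ahead of the robot, y to its left, z up, the work surface at z = 0. Lengths are in mm, angles in rad, forces in N, time in s.
With the tool pointing down it reaches from about 300 to 775 mm from the base axis. Payload 14.6 kg.
Tool frame: the origin (TCP) lies midway between the tips of the shut fingers; the grasp point (between the pads) lies 19 mm behind it; x points along the fingers, z is the direction in which the jaws open and shut, and the axes are right-handed (so a half turn about x gives the same grasp; the last joint's range is limited). The gripper opens to 94 mm and grips with 3 to 60 N. Pads are 16 mm wide; open, the fingers measure 119 mm over their backs; the gripper's body (75 mm by 177 mm) begins 78 mm behind the grasp point.
Start: joints at [1.242, 0.3, 1.521, -0, 1.321, -0.067], TCP at [142.349, 531.25, 205.446] pointing down, gripper open.
Joint ranges: [-3.03, 3.03], [-0.79, 2.21], [0.23, 2.52], [-1.04, 4.18], [0, 3.07], [-2.55, 2.55]. Speed limits (rad/s): [2.22, 2.22, 2.57, 3.14, 3.14, 3.14].

## Interface

Orientations are given as [roll, pitch, yaw] about the fixed x, y, z axes, in that order (R = Rz(yaw) Ry(pitch) Rx(roll)).
In Python, from cell import * gives the robot as it stands.
- The arm moves only by the tool play_rows, never from a script. Its argument "motion" is one flat list of numbers, 7 for each row, row after row: the turn, a rotation vector about the tool's x, y, z in rad, then the shift along the tool's x, y, z in m, then the closure, from -1 (fully open) to 1 (shut), so that 0 is half open. In form: [rx, ry, rz, x, y, z, fingers, rx, ry, rz, x, y, z, fingers, ...]. A call has 1 to 20 rows; each row shifts and turns the pose as measured when the row begins, along the tool's axes as they then stand; what a row does not reach is not made up. A row lasts 1/10 s, in which the tool goes at most 50 mm and 8.59 degrees, less where a joint would pass 70% of its speed; a pose out of reach is approached as far as the arm can. A call with a gripper value outside its range is refused whole. The fingers move at their own pace and stop on an object; "newtons" is the grip in N (left out, the last holds). Time passes only in rows, so rows that do not move let the fingers close. It gives the time, the measured TCP pose, the force and the opening at its end, in the units of the state.
- read_state(): the state, without advancing time (a new reading comes with each control period).
- camera(name): name is "scene" or "top"; returns (picture, depth): 480x640x3 uint8, blue, green, red; 480x640 float32, mm along the optical axis (not along the pixel's ray), 0 where there is no reading.
- camera_params(name): a dict with "fx", "fy", "cx", "cy" (pixels), "T" (4x4, takes a point from camera to world coordinates). Camera axes: x right, y down, z forward; pixel columns grow to the right and rows downward; lengths in mm; the calibration is good to about 2 mm. A picture is of the moment at which its call begins. camera_params takes no time and is no camera call.
- sign_off(): hands the job in, once; it reports no verdict.
Trained networks look in the newest picture that a camera, given by its name, has taken for a name from the list of things; names that differ only in an ending like _2 or _b are one class to them, and where a whole thing is asked for, a point or a joint stands for the part that bears it (a point fixed in the world has none). Each returns a list of dicts, best first, with "conf" (0 to 1); they miss things now and then, are a little off and sometimes report something else, mostly with a low value. They report only what shows in the picture. A call takes as long as a camera call. They do not tell look-alikes from the thing itself.
- masks_of(camera, name): "region" (480x640 bool, what is visible of it).
- place_of(camera, name): "at" ([x, y, z] in mm, in the coordinates of the camera as it stood for that picture, good to about 4 mm: a listed point, or the origin of a listed thing).
The state is a dict: "clock": time; "joints": joint angles; "qd": joint speeds; "effort": joint torques, N m; "eef_pos": TCP position; "eef_rot": TCP orientation; "wrist_force": force on the tool from outside, world axes, zero at the start; "moment": the same for the moment, N m; "finger_gap": finger opening in mm.
Only numpy, scipy, OpenCV 4.12 (cv2) and the standard library are available. Lean on these libraries where they do the work, as an engineer would, in place of code of your own. Each camera call takes 0.05 s, during which the arm holds its last target.

## Task

Push the tabs on the rim of the die press's turret with the fingertips to step it round until the square die sits centred under the ram, its tab in line with the ram's arm. Only then press the ram's black knob all the way down and let it spring back up. Leave the loose things round the press standing where they are; nothing is to be picked up.

Things in the scene. Friction and masses are not known exactly. Their poses are not given: they have to be found in the camera images.
- press: Fixed die press: round grey base plate 244 mm across, 22 thick; fixed dark central hub post (40 across) up to z = 94; fixed arm (14 wide, z = 80 to 92, reaching 76 from the axis) from the hub to the ram along the press's own -x. It stands in a plywood board 270 square, 5 thick. Origin: on the axis, at bench height. Place and yaw vary.
- press_axis (a point): Centre of the hub's top, on the turret's vertical turning axis, 94 mm above the bench.
- turret (a joint): Turret angle in rad, growing anticlockwise seen from above, free to turn without end both ways. 0 or any full turn (6.283) = square die centred under the ram. Starts anywhere from 1.0 to 5.28. Steel disc 170 mm across, z = 28 to 45, five dies on top. No detents: friction (about 0.2 N m, 2 N at a tab) keeps it where it is left.
- square_die (a point): Centre of the top of the square die, 55 mm from the axis and 55 above the bench; turns with the turret. The five brass dies, 10 mm high, all 55 from the axis and 72 degrees apart, are anticlockwise from above: square (34 x 34), round (32 across), cross (36), outlined triangle (about 40), narrow bar (36 x 10).
- square_tab (a point): Middle of the top edge of the tab straight outward of the square die, 99 mm from the axis, 80 above the bench. Each die has such a tab: five equal upright radial steel fins 8 mm thick, 82 to 116 mm from the axis, z = 32 to 80. Any may be pushed sideways. Beside them, outside the disc, is only the base plate (top at z = 22).
- ram_top (a point): Centre of the top of the ram's round black knob, 32 mm across, 55 mm from the axis and 118 mm above the bench when up; moves with the ram.
- ram (a joint): Ram travel in m, 0 = up, 0.012 = fully down against its stop. Spring loaded: about 1.6 N starts it and 6.5 N takes it fully down; springs back when let go.
- cup: Bystander, loose: terracotta cup, 68 wide, 75 high, upright (sizes in mm). Origin: centre of its underside. To be left alone.
- glaze_jar: Bystander, loose: white jar with a black cap, 60 wide, 85 high, upright (sizes in mm). Origin: centre of its underside. To be left alone.
- wood_stamp: Bystander, loose: turned wooden hand stamp standing on its 44 wide foot, 75 high (sizes in mm). Origin: centre of its underside. To be left alone.
- bowl: Bystander, loose: terracotta bowl, 90 wide, 45 high (sizes in mm). Origin: centre of its underside. To be left alone.
- rib: Bystander, loose: flat wooden rib, 50 x 100 x 8, lying (sizes in mm). Origin: centre of its underside. To be left alone.
- trimmer: Bystander, loose: spatula-like trimming tool, 170 long, lying (sizes in mm). Origin: centre of its underside. To be left alone.
- test_tile: Bystander, loose: terracotta tile, 70 x 70 x 10, lying (sizes in mm). Origin: centre of its underside. To be left alone.
Mind the look-alikes: they are no part of the job. Several things have the shape of the press; the one meant has the colours described above.

How it is judged (in metres and radians):
On the way, in this order (a step that is already met when the one before it is completed fails the run):
1. the square die is turned under the ram (within 0.10 rad) with the ram up ((value of joint turret between -6.3832 and -6.1832 rad or value of joint turret between -0.1 and 0.1 rad or value of joint turret between 6.1832 and 6.3832 rad) and value of joint ram below 0.004 m), for 0.2 s.
2. the ram is pressed down (at least 9 of its 12 mm) with the square die under it ((value of joint turret between -6.3832 and -6.1832 rad or value of joint turret between -0.1 and 0.1 rad or value of joint turret between 6.1832 and 6.3832 rad) and value of joint ram above 0.009 m), for 0.1 s.
At the end, for the whole second after the job is handed in: The square die is under the ram within 0.10 rad (turret at 0 or a full turn), at rest, the ram is back up (within 3 mm), and the loose things are at rest where they stood ((value of joint turret between -6.3832 and -6.1832 rad or value of joint turret between -0.1 and 0.1 rad or value of joint turret between 6.1832 and 6.3832 rad) and value of joint ram below 0.003 m and velocity of joint turret between -0.05 and 0.05 rad/s and linear speed of each of cup, glaze_jar, wood_stamp, bowl, rib, trimmer, test_tile below 0.05 m/s); the robot touches nothing.
It fails at once if the ram is pushed down more than 6 mm while the square die is not under it (more than 0.15 rad off) (value of joint ram above 0.006 m and not (value of joint turret between -6.4332 and -6.1332 rad or value of joint turret between -0.15 and 0.15 rad or value of joint turret between 6.1332 and 6.4332 rad)).
It fails at once if a loose thing round the press is shifted by more than 25 mm, tipped or picked up (distance of any of cup, glaze_jar, wood_stamp, bowl, rib, trimmer, test_tile from where it was at the start of the episode above 0.025 m or angle between any of cup, glaze_jar, wood_stamp, bowl, rib, trimmer, test_tile's own z axis and vertical above 0.5 rad).
It also fails if it takes over 64 s, if anything falls off the work surface, if the arm or the gripper's body presses on something with over 40 N, if the wrist force passes 120 N, or if a joint passes its speed limit or range.

## Working session

There is one attempt and no reset: what is moved stays moved. The work goes in short steps, Python scripts to look and compute and a tool call to move; the robot and the scene stay as the last step left them, time stands still between calls to the robot, and variables do not carry over. Pictures are saved under pics/ and viewed, and the job is handed in when it is done.

Besides the shell and the picture viewer there is one more tool, called after "Call:" by a JSON object that holds its "op" and its "data", one argument or row to a line. play_rows: Moves the arm, as the interface text tells. Its arguments: {"type":"object","properties":{"motion":{"type":"array","items":{"type":"number"}},"newtons":{"type":"number"}},"required":["motion"]}

```bash
mkdir -p pics; ls; python3 - <<'E'
from cell import *
import cv2, numpy as np
print(read_state())
for c in ("scene","top"):
    im,d=camera(c); cv2.imwrite(f"pics/{c}0.png",im); np.save(f"pics/{c}0.npy",d)
    p=camera_params(c); print(c,{k:(np.round(v,3).tolist() if k=='T' else v) for k,v in p.items()})
    T=np.array(p["T"])
    for n in ["press","press_axis","square_die","square_tab","ram_top","cup","glaze_jar","wood_stamp","bowl","rib","trimmer","test_tile"]:
        for r in place_of(c,n)[:3]:
            a=np.array(r["at"]); print(n,round(r["conf"],2),np.round(T[:3,:3]@a+T[:3,3],1), [round(p["fx"]*a[0]/a[2]+p["cx"]),round(p["fy"]*a[1]/a[2]+p["cy"])])
E
```

```text
pics
{'clock': 0.0, 'joints': array([ 1.24238874e+00,  3.00479768e-01,  1.52159597e+00, -2.33372911e-06,
        1.32070019e+00, -6.65600988e-02]), 'qd': array([-0.00119539,  0.00214845, -0.00105425,  0.00055536, -0.00249435,
        0.00146704]), 'effort': array([-7.03333135e-04, -5.31807590e+01, -3.52733767e+01,  7.07564154e-02,
        2.44054024e-02, -9.25837071e-05]), 'eef_pos': array([142.27108352, 531.00129696, 204.87527886]), 'eef_rot': array([ 3.07694288,  1.56961305, -1.897293  ]), 'wrist_force': array([ 0.14569129,  0.0648863 , -0.61543612]), 'moment': array([-0.03655675,  0.02245199,  0.02300329]), 'finger_gap': 93.89185761733259}
scene {'fx': 513.6686815400521, 'fy': 513.6686815400521, 'cx': 316.0571489578, 'cy': 237.27770077233862, 'T': [[0.098, 0.551, -0.829, 1326.78], [0.995, -0.063, 0.076, -34.006], [-0.01, -0.832, -0.554, 645.256], [0.0, 0.0, 0.0, 1.0]]}
press 0.8 [ 197.4 -279.6    4.3] [175, 208]
press 0.65 [796.7 174.6  -4.2] [418, 386]
press_axis 0.91 [234.1 297.6  95.3] [411, 169]
press_axis 0.84 [ 200.1 -281.6   97.5] [168, 174]
press_axis 0.72 [795.7 178.2  96
[... 1544 characters left out ...]
[149, 378]
square_tab 0.64 [776.6 273.5  76.4] [214, 123]
ram_top 0.75 [218.9 348.3 118.8] [166, 374]
ram_top 0.64 [ 177.3 -232.2  117.5] [450, 394]
ram_top 0.47 [788.2 231.3 118.5] [230, 111]
cup 0.6 [431.9  81.8  -2.1] [299, 277]
glaze_jar 0.97 [588.3 108.2  -1.9] [288, 211]
glaze_jar 0.75 [ 539.1 -154.2   57.4] [403, 227]
wood_stamp 0.81 [ 6.028e+02 -3.169e+02  6.000e-01] [468, 205]
wood_stamp 0.27 [507.2 247.3   1.2] [228, 245]
bowl 0.97 [ 432.6 -298.1    1.7] [463, 277]
bowl 0.46 [588.4 110.3  -3.9] [287, 211]
rib 0.66 [509.  245.   -1.9] [229, 244]
trimmer 0.92 [ 527.  -445.1    1.9] [524, 236]
trimmer 0.26 [503.6 -50.4 116.7] [359, 237]
test_tile 0.58 [ 730.2 -101.7    1.3] [376, 153]
```

View pics/scene0.png

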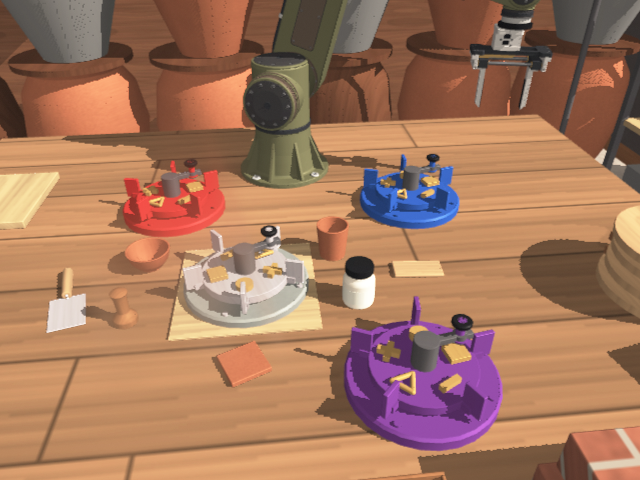

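View pics/top0.png

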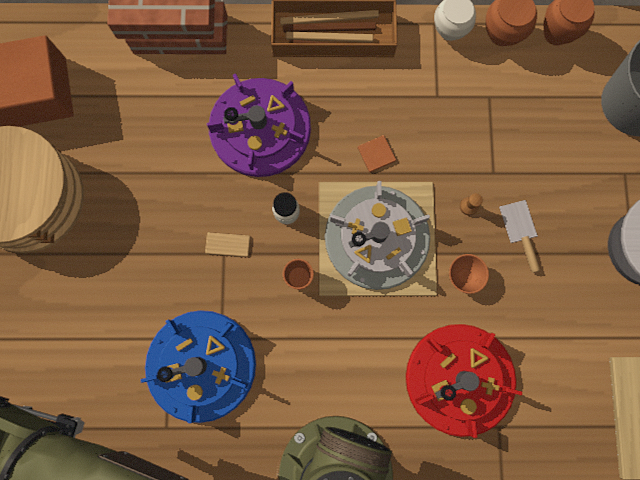

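The grey press on the plywood board (top image ~(380,235), scene ~(245,280)) is the right one. The square die is at top (403,227) and the ram knob at (359,239). Next I'll measure the axis and the angles.

```bash
cat > h.py <<'E'
from cell import *
import cv2, numpy as np
def cloud(c,d):
    p=camera_params(c);T=np.array(p["T"])
    v,u=np.mgrid[0:480,0:640]
    P=np.stack([(u-p["cx"])/p["fx"]*d,(v-p["cy"])/p["fy"]*d,d],-1)@T[:3,:3].T+T[:3,3]
    P[d==0]=np.nan
    return P
def pix(c,X):
    p=camera_params(c);T=np.array(p["T"]);q=T[:3,:3].T@(np.array(X,float)-T[:3,3])
    return q[0]/q[2]*p["fx"]+p["cx"],q[1]/q[2]*p["fy"]+p["cy"]
E
python3 - <<'E'
from h import *
im=cv2.imread("pics/top0.png")
for c in("top","scene"):
    P=cloud(c,np.load(f"pics/{c}0.npy"))
    near=np.hypot(P[...,0]-518,P[...,1]+100)<135
    z=P[...,2]
    for lo,hi in((88,100),(16,27),(76,84),(112,124),(52,58)):
        m=near&(z>lo)&(z<hi)
        Q=P[m];print(c,lo,m.sum(),np.round(np.median(Q,0),1))
    m=near&(z>17)&(z<27); 
    mm=m.astype(np.uint8); pts=P[m][:,:2].astype(np.float32)
    (cx,cy),r=cv2.minEnclosingCircle(pts); print("base circle",cx,cy,r)
    m=near&(z>76)&(z<84);n,l=cv2.connectedComponents(m.astype(np.uint8))
    for i in range(1,n):
        Q=P[l==i]; 
        if len(Q)>5: print("tab",len(Q),np.round(Q.mean(0),1))
cv2.imwrite("pics/crop.png",cv2.resize(im[170:310,300:450],None,fx=4,fy=4,interpolation=cv2.INTER_CUBIC))
E
```

```text
top 88 323 [520.1 -94.   93.6]
top 16 3446 [505.6 -88.2  22. ]
top 76 260 [549.9 -99.8  80.1]
top 112 169 [501.7 -48.6 117.9]
top 52 599 [ 539.1 -103.2   55. ]
base circle 524.6666870117188 -98.51859283447266 121.71586608886719
tab 49 [623.3 -98.6  79.9]
tab 44 [554.9  -5.7  80. ]
tab 49 [ 554.3 -191.4   79.7]
tab 27 [450.1 -44.   80.9]
tab 60 [ 444.5 -156.    79.8]
tab 16 [435.4 -33.8  80.7]
scene 88 426 [518.1 -85.6  93.7]
scene 16 2735 [601.9 -93.8  22.4]
scene 76 405 [552.3 -99.2  80.1]
scene 112 152 [506.1 -47.9 118.2]
scene 52 832 [ 545.1 -104.8   55.3]
base circle 526.1692504882812 -97.30731964111328 122.73798370361328
tab 13 [435.6 -30.6  79.5]
tab 54 [ 446.7 -155.5   79.9]
tab 26 [511.9 -51.9  81.8]
tab 81 [538.1 -95.2  80.3]
tab 78 [557.2  -4.5  79.4]
tab 85 [ 556.3 -191.9   79.6]
tab 64 [626.1 -98.4  79.9]
```

View pics/crop.png

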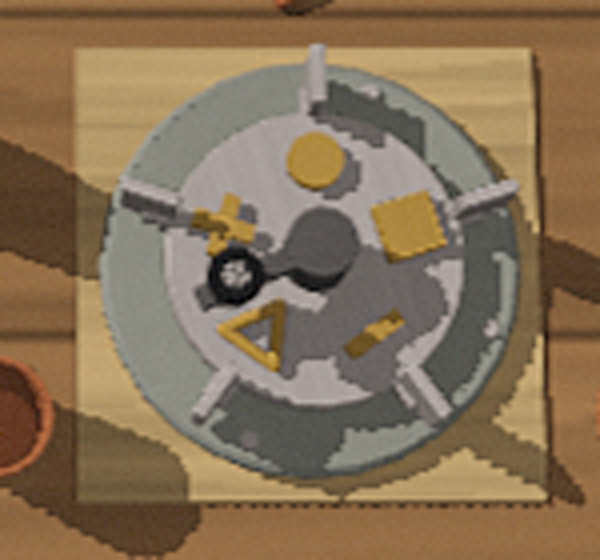

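```bash
cat >> h.py <<'E'
from scipy.spatial.transform import Rotation as Ro
def Rt(s=None):
    s=s or read_state(); return Ro.from_euler('xyz',s["eef_rot"]).as_matrix()
def to_tool(v): return Rt().T@np.array(v,float)
E
python3 - <<'E'
from h import *
print(np.round(Rt(),3)); s=read_state(); print(s["eef_pos"],s["clock"])
# knob circle fit, hub
for c in("top","scene"):
    P=cloud(c,np.load(f"pics/{c}0.npy"));z=P[...,2]
    for (x,y,lo,hi,r) in((503,-49,115.5,121,22),(525,-98,92,96,24)):
        m=(np.hypot(P[...,0]-x,P[...,1]-y)<r)&(z>lo)&(z<hi)
        print(c,cv2.minEnclosingCircle(P[m][:,:2].astype(np.float32)),m.sum())
    print([np.round(pix(c,q)) for q in((525,-98,94),(503,-48.5,118))])
E
```

```text
[[ 0.    -0.966  0.259]
 [-0.     0.259  0.966]
 [-1.    -0.    -0.   ]]
[142.35007473 531.24411515 205.43210784] 1.3
top ((501.7745361328125, -48.575233459472656), 15.849666595458984) 120
top ((524.1947021484375, -96.47174072265625), 21.60112953186035) 151
[array([380., 230.]), array([358., 237.])]
scene ((502.94537353515625, -47.68495559692383), 16.133075714111328) 125
scene ((525.535888671875, -95.48892211914062), 22.04552459716797) 197
[array([243., 248.]), array([269., 230.])]
```

```bash
cat >> h.py <<'E'
def fmt(rows):
    return "["+", ".join(", ".join(f"{v:g}" for v in r) for r in rows)+"]"
E
python3 - <<'E'
from h import *
s=read_state();R=Rt(s);p=s["eef_pos"];N=16
d=(np.array([511,3,205])-p)/N/1000;a=1.309/N;rows=[]
for k in range(N):
    rows.append([round(a,3),0,0]+[round(float(x),3)+0. for x in R.T@d]+[1]); R=R@Ro.from_rotvec([a,0,0]).as_matrix()
print(fmt(rows)); print(R.round(2))
E
```

```text
[0.082, 0, 0, 0, -0.031, -0.026, 1, 0.082, 0, 0, 0, -0.033, -0.023, 1, 0.082, 0, 0, 0, -0.035, -0.021, 1, 0.082, 0, 0, 0, -0.036, -0.018, 1, 0.082, 0, 0, 0, -0.037, -0.015, 1, 0.082, 0, 0, 0, -0.039, -0.012, 1, 0.082, 0, 0, 0, -0.039, -0.008, 1, 0.082, 0, 0, 0, -0.04, -0.005, 1, 0.082, 0, 0, 0, -0.04, -0.002, 1, 0.082, 0, 0, 0, -0.04, 0.001, 1, 0.082, 0, 0, 0, -0.04, 0.005, 1, 0.082, 0, 0, 0, -0.039, 0.008, 1, 0.082, 0, 0, 0, -0.039, 0.011, 1, 0.082, 0, 0, 0, -0.038, 0.014, 1, 0.082, 0, 0, 0, -0.036, 0.017, 1, 0.082, 0, 0, 0, -0.035, 0.02, 1]
[[ 0.  0.  1.]
 [-0.  1. -0.]
 [-1. -0.  0.]]
```

Call:
{"op": "play_rows", "data": {
  "motion": [0.082,0,0,0,-0.031,-0.026,1,0.082,0,0,0,-0.033,-0.023,1,0.082,0,0,0,-0.035,-0.021,1,0.082,0,0,0,-0.036,-0.018,1,0.082,0,0,0,-0.037,-0.015,1,0.082,0,0,0,-0.039,-0.012,1,0.082,0,0,0,-0.039,-0.008,1,0.082,0,0,0,-0.04,-0.005,1,0.082,0,0,0,-0.04,-0.002,1,0.082,0,0,0,-0.04,0.001,1,0.082,0,0,0,-0.04,0.005,1,0.082,0,0,0,-0.039,0.008,1,0.082,0,0,0,-0.039,0.011,1,0.082,0,0,0,-0.038,0.014,1,0.082,0,0,0,-0.036,0.017,1,0.082,0,0,0,-0.035,0.02,1],
  "newtons": 20
}}

```text
clock: 2.9
eef_pos: [507.1, -25.5, 207.1]
eef_rot: [0.415, 1.565, 0.366]
wrist_force: [1.1, 0.6, 0.4]
finger_gap: 0.5
```

```bash
python3 - <<'E'
from h import *
s=read_state();R=Rt(s);print(s,R.round(3), to_tool(np.array([511,3,205])-s["eef_pos"]))
E
```

```text
{'clock': 2.9, 'joints': array([-0.12396145,  0.200862  ,  1.64084717,  0.00306058,  1.29436089,
       -0.07558229]), 'qd': array([-0.6819137 ,  0.50457091, -0.60433922,  0.00548355,  0.09059293,
        0.17281946]), 'effort': array([ 3.68830964e+00, -5.15914822e+01, -3.06360304e+01, -4.57176799e-02,
       -1.41471396e-01, -4.57805274e-01]), 'eef_pos': array([507.1002346 , -25.4988237 , 207.07752153]), 'eef_rot': array([0.41497241, 1.56453678, 0.36576606]), 'wrist_force': array([1.09162685, 0.6481582 , 0.44754688]), 'moment': array([-0.01346131,  0.08456139, -0.01634066]), 'finger_gap': 0.49374319057349203} [[ 0.006  0.049  0.999]
 [ 0.002  0.999 -0.049]
 [-1.     0.003  0.006]] [ 2.16408    28.65079272  2.4811394 ]
```

Call:
{"op": "play_rows", "data": {
  "motion": [-0.025,0,0,0,0.01,0,1,-0.02,0,0,0,0.01,0,1,0,0,0,0,0.008,0,1,0,0,0,0,0,0,1]
}}

```text
clock: 3.3
eef_pos: [508.9, 1.3, 206.5]
eef_rot: [0.389, 1.565, 0.381]
wrist_force: [0.2, 0.1, -0.8]
finger_gap: 0.6
```

```bash
python3 - <<'E'
from h import *
s=read_state();R=Rt(s);print(s["qd"].round(3),R.round(3), to_tool(np.array([511,3,55])-s["eef_pos"]))
E
```

```text
[ 0.007 -0.008  0.005 -0.002 -0.002 -0.013] [[ 0.005  0.008  1.   ]
 [ 0.002  1.    -0.008]
 [-1.     0.002  0.005]] [151.53884116   1.36849893   1.30927342]
```

Call:
{"op": "play_rows", "data": {
  "motion": [0,0,0,0.025,0,0,1,0,0,0,0.025,0.001,0,1,0,0,0,0.025,0.001,0.001,1,0,0,0,0.025,0,0,1,0,0,0,0.02,0,0,1,0,0,0,0.015,0,0,1,0,0,0,0.01,0,0,1,0,0,0,0.005,0,0,1,0,0,0,0,0,0,1]
}}

```text
clock: 4.2
eef_pos: [509.9, 11.4, 54.4]
eef_rot: [0.141, 1.559, 0.148]
wrist_force: [-1.0, -0.6, 0.4]
finger_gap: 0.1
```

```bash
cat > arc.py <<'E'
from h import *
import sys
# args: target polar angle (deg), step deg, n max ; plan constant-orientation arc at r about axis
A=np.array([525,-97.7]);r=102
s=read_state();R=Rt(s);p=s["eef_pos"]
q=p[:2]-A;th=np.degrees(np.arctan2(q[1],q[0]));print("now",p.round(1),"r",np.hypot(*q).round(1),"th",th.round(1),"qd",np.abs(s["qd"]).max().round(3),"F",s["wrist_force"].round(1))
t=float(sys.argv[1]);st=float(sys.argv[2]);n=min(20,int(np.ceil(abs(t-th)/st)))
rows=[];cur=p.copy()
for k in range(1,n+1):
    a=np.radians(th+np.sign(t-th)*min(st*k,abs(t-th)))
    tgt=np.array([*(A+r*np.array([np.cos(a),np.sin(a)])),55])
    d=R.T@(tgt-cur)/1000; d[0]=np.clip(d[0],-.003,.003)
    rows.append([0,0,0]+[round(float(x),4)+0. for x in d]+[1]); cur=tgt
print(n,fmt(rows))
E
python3 arc.py -10 5
```

```text
now [509.9  11.4  54.4] r 110.2 th 97.9 qd 0.009 F [-1.  -0.6  0.4]
20 [0, 0, 0, -0.0005, -0.0073, 0.0099, 1, 0, 0, 0, 0.0001, 0, 0.0089, 1, 0, 0, 0, 0.0001, -0.0008, 0.0089, 1, 0, 0, 0, 0.0001, -0.0015, 0.0088, 1, 0, 0, 0, 0.0001, -0.0023, 0.0086, 1, 0, 0, 0, 0.0001, -0.003, 0.0084, 1, 0, 0, 0, 0.0001, -0.0038, 0.0081, 1, 0, 0, 0, 0.0001, -0.0044, 0.0077, 1, 0, 0, 0, 0.0001, -0.0051, 0.0073, 1, 0, 0, 0, 0.0001, -0.0057, 0.0068, 1, 0, 0, 0, 0.0001, -0.0063, 0.0063, 1, 0, 0, 0, 0.0001, -0.0068, 0.0057, 1, 0, 0, 0, 0, -0.0073, 0.0051, 1, 0, 0, 0, 0, -0.0077, 0.0045, 1, 0, 0, 0, 0, -0.0081, 0.0038, 1, 0, 0, 0, 0, -0.0084, 0.003, 1, 0, 0, 0, 0, -0.0086, 0.0023, 1, 0, 0, 0, 0, -0.0088, 0.0015, 1, 0, 0, 0, 0, -0.0089, 0.0008, 1, 0, 0, 0, 0, -0.0089, 0, 1]
```

Call:
{"op": "play_rows", "data": {
  "motion": [0,0,0,0,-0.007,0.01,1,0,0,0,0,0,0.009,1,0,0,0,0,-0.001,0.009,1,0,0,0,0,-0.0015,0.009,1,0,0,0,0,-0.002,0.0085,1,0,0,0,0,-0.003,0.0085,1,0,0,0,0,-0.004,0.008,1,0,0,0,0,-0.0045,0.0075,1]
}}

```text
clock: 5.0
eef_pos: [585.8, -12.8, 57.3]
eef_rot: [0.12, 1.558, 0.127]
wrist_force: [-2.6, -0.2, -0.2]
finger_gap: 0.2
```

```bash
python3 arc.py -20 5; python3 -c "
from h import *
print(Rt().round(3))"
```

```text
now [585.8 -12.8  57.3] r 104.4 th 54.4 qd 0.254 F [-2.6 -0.2 -0.2]
15 [0, 0, 0, 0.0024, -0.0075, 0.0055, 1, 0, 0, 0, 0.0001, -0.0061, 0.0065, 1, 0, 0, 0, 0.0001, -0.0067, 0.0059, 1, 0, 0, 0, 0.0001, -0.0072, 0.0053, 1, 0, 0, 0, 0, -0.0076, 0.0047, 1, 0, 0, 0, 0, -0.008, 0.004, 1, 0, 0, 0, 0, -0.0083, 0.0033, 1, 0, 0, 0, 0, -0.0085, 0.0025, 1, 0, 0, 0, 0, -0.0087, 0.0018, 1, 0, 0, 0, 0, -0.0088, 0.001, 1, 0, 0, 0, 0, -0.0089, 0.0002, 1, 0, 0, 0, 0, -0.0089, -0.0005, 1, 0, 0, 0, 0, -0.0088, -0.0013, 1, 0, 0, 0, 0, -0.0087, -0.0021, 1, 0, 0, 0, 0, -0.0075, -0.0025, 1]
[[ 0.012 -0.007  1.   ]
 [ 0.002  1.     0.007]
 [-1.     0.001  0.012]]
```

Call:
{"op": "play_rows", "data": {
  "motion": [0,0,0,0.002,-0.0075,0.0055,1,0,0,0,0,-0.006,0.0065,1,0,0,0,0,-0.0065,0.006,1,0,0,0,0,-0.007,0.0055,1,0,0,0,0,-0.0075,0.0045,1,0,0,0,0,-0.008,0.004,1,0,0,0,0,-0.0085,0.0035,1,0,0,0,0,-0.0085,0.0025,1]
}}

```text
clock: 5.8
eef_pos: [628.0, -77.0, 55.4]
eef_rot: [0.165, 1.558, 0.172]
wrist_force: [-1.2, 1.6, 0.1]
finger_gap: 0.4
```

```bash
python3 arc.py -60 5
```

```text
now [628.  -77.   55.4] r 105.1 th 11.4 qd 0.138 F [-1.2  1.6  0.1]
15 [0, 0, 0, 0.0004, -0.0094, -0.0017, 1, 0, 0, 0, 0, -0.0089, 0.0005, 1, 0, 0, 0, 0, -0.0089, -0.0002, 1, 0, 0, 0, 0, -0.0088, -0.001, 1, 0, 0, 0, 0, -0.0087, -0.0018, 1, 0, 0, 0, -0.0001, -0.0085, -0.0025, 1, 0, 0, 0, -0.0001, -0.0083, -0.0033, 1, 0, 0, 0, -0.0001, -0.008, -0.004, 1, 0, 0, 0, -0.0001, -0.0076, -0.0047, 1, 0, 0, 0, -0.0001, -0.0071, -0.0053, 1, 0, 0, 0, -0.0001, -0.0067, -0.0059, 1, 0, 0, 0, -0.0001, -0.0061, -0.0065, 1, 0, 0, 0, -0.0001, -0.0055, -0.007, 1, 0, 0, 0, -0.0001, -0.0049, -0.0074, 1, 0, 0, 0, 0, -0.0012, -0.0021, 1]
```

Call:
{"op": "play_rows", "data": {
  "motion": [0,0,0,0,-0.0095,-0.002,1,0,0,0,0,-0.009,0,1,0,0,0,0,-0.009,0,1,0,0,0,0,-0.009,-0.001,1,0,0,0,0,-0.0085,-0.002,1,0,0,0,0,-0.0085,-0.0025,1,0,0,0,0,-0.0085,-0.0035,1,0,0,0,0,-0.008,-0.004,1]
}}

```text
clock: 6.6
eef_pos: [612.8, -153.2, 55.3]
eef_rot: [0.183, 1.556, 0.19]
wrist_force: [1.0, 2.3, 0.0]
finger_gap: 0.3
```

```bash
python3 arc.py -75 4
```

```text
now [ 612.8 -153.2   55.3] r 103.9 th -32.3 qd 0.156 F [1.  2.3 0. ]
11 [0, 0, 0, 0.0002, -0.0048, -0.0056, 1, 0, 0, 0, -0.0001, -0.0056, -0.0044, 1, 0, 0, 0, -0.0001, -0.0052, -0.0048, 1, 0, 0, 0, -0.0001, -0.0049, -0.0052, 1, 0, 0, 0, -0.0001, -0.0045, -0.0055, 1, 0, 0, 0, -0.0001, -0.0041, -0.0058, 1, 0, 0, 0, -0.0001, -0.0037, -0.0061, 1, 0, 0, 0, -0.0001, -0.0033, -0.0063, 1, 0, 0, 0, -0.0001, -0.0028, -0.0065, 1, 0, 0, 0, -0.0001, -0.0024, -0.0067, 1, 0, 0, 0, -0.0001, -0.0013, -0.0046, 1]
```

Call:
{"op": "play_rows", "data": {
  "motion": [0,0,0,0,-0.005,-0.0055,1,0,0,0,0,-0.0055,-0.0045,1,0,0,0,0,-0.005,-0.005,1,0,0,0,0,-0.005,-0.005,1,0,0,0,0,-0.0045,-0.0055,1,0,0,0,0,-0.004,-0.006,1,0,0,0,0,-0.0035,-0.006,1,0,0,0,0,-0.0035,-0.0065,1,0,0,0,0,-0.002,-0.005,1,0,0,0,0,0,0,1]
}}

```text
clock: 7.6
eef_pos: [559.5, -196.1, 55.1]
eef_rot: [0.089, 1.555, 0.095]
wrist_force: [-0.3, 0.6, 0.1]
finger_gap: 0.8
```

```bash
python3 arc.py -92 3; cat > look.py <<'E'
from h import *
import sys
n=sys.argv[1]; A=np.array([525,-97.7]); ram=np.degrees(np.arctan2(49.6,-22.6))
for c in("top","scene"):
    im,d=camera(c);cv2.imwrite(f"pics/{c}{n}.png",im)
    P=cloud(c,d);z=P[...,2];rr=np.hypot(P[...,0]-A[0],P[...,1]-A[1])
    m=(rr>84)&(rr<117)&(z>77)&(z<83);k,l=cv2.connectedComponents(m.astype(np.uint8))
    for i in range(1,k):
        Q=P[l==i]
        if len(Q)>14:
            q=Q.mean(0)[:2]-A; a=np.degrees(np.arctan2(q[1],q[0])); print(c,"tab",len(Q),a.round(1),"rel ram mod72",((a-ram+36)%72-36).round(1))
    p=camera_params(c);T=np.array(p["T"])
    for nm in("square_die","square_tab"):
        for r in place_of(c,nm)[:6]:
            w=T[:3,:3]@np.array(r["at"])+T[:3,3];q=w[:2]-A
            if np.hypot(*q)<130:print(c,nm,round(r["conf"],2),w.round(),"rel ram",((np.degrees(np.arctan2(q[1],q[0]))-ram+180)%360-180).round(1))
cv2.imwrite(f"pics/crop{n}.png",cv2.resize(cv2.imread(f"pics/top{n}.png")[170:310,300:450],None,fx=4,fy=4,interpolation=cv2.INTER_CUBIC))
E
python3 look.py 1
```

```text
now [ 559.5 -196.1   55.1] r 104.2 th -70.7 qd 0.003 F [-0.3  0.6  0.1]
8 [0, 0, 0, 0, 0.0005, -0.0058, 1, 0, 0, 0, -0.0001, -0.0013, -0.0052, 1, 0, 0, 0, -0.0001, -0.0011, -0.0052, 1, 0, 0, 0, -0.0001, -0.0008, -0.0053, 1, 0, 0, 0, -0.0001, -0.0005, -0.0053, 1, 0, 0, 0, -0.0001, -0.0002, -0.0053, 1, 0, 0, 0, -0.0001, 0.0001, -0.0053, 1, 0, 0, 0, 0, 0, -0.0006, 1]
top tab 37 -8.6 rel ram mod72 20.9
top tab 21 63.7 rel ram mod72 21.2
top tab 20 136.3 rel ram mod72 21.8
top square_die 0.92 [485. -63.  57.] rel ram 24.5
top square_tab 0.93 [454. -32.  83.] rel ram 22.5
scene tab 41 -151.8 rel ram mod72 21.7
scene tab 39 134.9 rel ram mod72 20.4
scene tab 21 -77.8 rel ram mod72 23.7
scene tab 63 63.0 rel ram mod72 20.5
scene tab 34 -64.5 rel ram mod72 -35.0
scene tab 65 -8.3 rel ram mod72 21.2
scene square_die 0.76 [481. -60.  57.] rel ram 24.9
scene square_tab 0.78 [453. -34.  83.] rel ram 23.9
```

View pics/scene1.png

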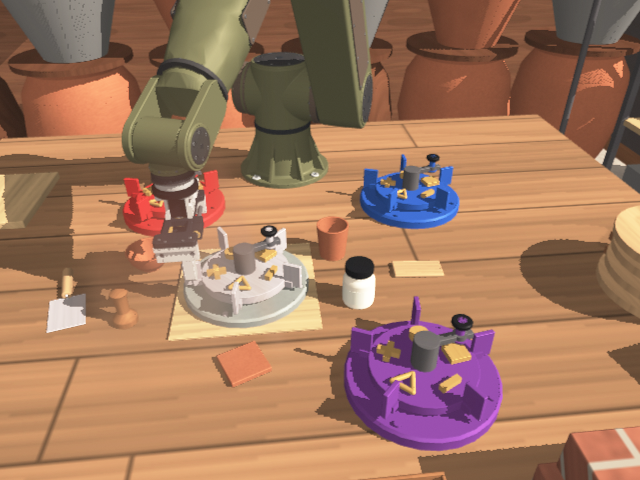

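Call:
{"op": "play_rows", "data": {
  "motion": [0,0,0,0,0,-0.006,1,0,0,0,0,-0.0015,-0.005,1,0,0,0,0,-0.001,-0.005,1,0,0,0,0,-0.001,-0.005,1,0,0,0,0,-0.0005,-0.0045,1,0,0,0,0,0,-0.004,1,0,0,0,0,0,-0.003,1,0,0,0,0,0,0,1]
}}

```text
clock: 8.7
eef_pos: [525.4, -199.8, 54.6]
eef_rot: [0.087, 1.553, 0.094]
wrist_force: [1.2, 0.7, -0.0]
finger_gap: 0.4
```

```bash
python3 arc.py -92 1.5; python3 look.py 2
```

```text
now [ 525.4 -199.8   54.6] r 102.1 th -89.8 qd 0.001 F [ 1.2  0.7 -0. ]
2 [0, 0, 0, -0.0004, 0.0001, -0.0027, 1, 0, 0, 0, 0, 0, -0.0013, 1]
top tab 33 -28.8 rel ram mod72 0.7
top tab 33 43.9 rel ram mod72 1.4
top tab 40 116.7 rel ram mod72 2.2
top square_die 0.63 [502. -53.  57.] rel ram 3.0
top square_tab 0.91 [483. -10.  83.] rel ram 0.9
scene tab 35 -171.6 rel ram mod72 1.9
scene tab 53 115.6 rel ram mod72 1.1
scene tab 21 -98.1 rel ram mod72 3.4
scene tab 32 -83.3 rel ram mod72 18.2
scene tab 69 43.6 rel ram mod72 1.1
scene tab 69 -27.6 rel ram mod72 1.9
scene square_die 0.83 [497. -49.  58.] rel ram 5.6
scene square_tab 0.95 [483. -14.  82.] rel ram 2.2
```

Call:
{"op": "play_rows", "data": {
  "motion": [0,0,0,0,0,-0.0025,1,0,0,0,0,0,0,1,0,0,0,0,0,0.006,1,0,0,0,0,0,0.006,1,0,0,0,-0.02,0,0,1,0,0,0,-0.03,0,0,1,0,0,0,-0.03,0,0,1,0,0,0,-0.03,0,0,1,0,0,0,-0.02,0,0,1,0,0,0,0,0,0,1]
}}

```text
clock: 10.0
eef_pos: [535.6, -199.5, 188.5]
eef_rot: [0.168, 1.556, 0.176]
wrist_force: [0.0, -0.4, 0.1]
finger_gap: 0.1
```

```bash
python3 look.py 3; python3 -c "
import cv2
cv2.imwrite('pics/sc3.png',cv2.resize(cv2.imread('pics/scene3.png')[210:340,160:330],None,fx=4,fy=4,interpolation=cv2.INTER_CUBIC))
from cell import *
print(read_state())"
```

```text
top tab 38 -29.7 rel ram mod72 -0.2
top tab 44 42.7 rel ram mod72 0.2
top tab 43 115.3 rel ram mod72 0.8
top square_die 0.78 [503. -52.  57.] rel ram 1.1
top square_tab 0.61 [486. -10.  80.] rel ram -0.4
top square_tab 0.56 [ 524. -100.    3.] rel ram 135.2
scene tab 35 -172.9 rel ram mod72 0.6
scene tab 49 114.3 rel ram mod72 -0.1
scene tab 63 -100.4 rel ram mod72 1.1
scene tab 62 42.3 rel ram mod72 -0.2
scene tab 68 -28.9 rel ram mod72 0.6
scene square_die 0.92 [496. -50.  56.] rel ram 6.9
scene square_tab 0.62 [484. -13.  82.] rel ram 1.6
{'clock': 10.3, 'joints': array([-0.42489223,  0.35750809,  1.49439446,  0.00879544,  1.28385519,
       -0.43525051]), 'qd': array([-0.00154137, -0.00414647, -0.00512122, -0.00197996,  0.00133107,
       -0.0014423 ]), 'effort': array([ 3.23010678e-02, -5.63003969e+01, -3.49861443e+01,  8.02668440e-02,
        1.78954541e-02,  2.30279649e-03]), 'eef_pos': array([ 534.08462939, -198.97058583,  184.51835616]), 'eef_rot': array([0.53206119, 1.56053324, 0.53995478]), 'wrist_force': array([0.75033559, 0.49132893, 0.30889953]), 'moment': array([-0.04823307,  0.08926668, -0.01030705]), 'finger_gap': 0.5511530872271357}
```

View pics/crop3.png

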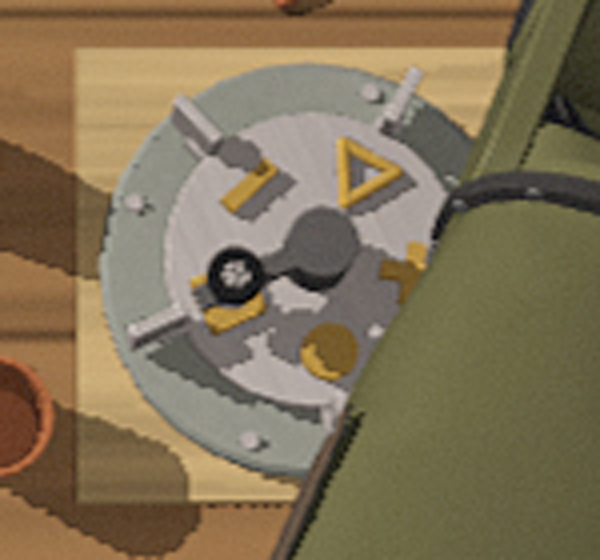

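View pics/sc3.png

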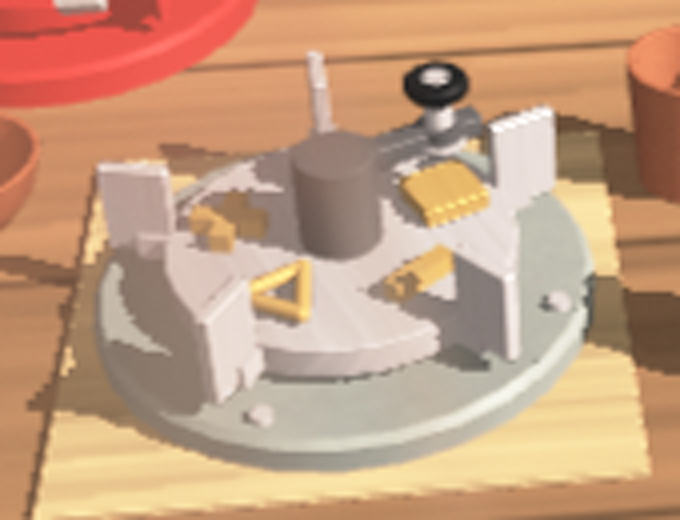

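The square tab is in line with the arm: about 0.3° off by the tabs in both cameras, and the crops agree (knob at crop (235,272), tab at (155,330), along one line). Next I'll move over the knob.

```bash
python3 - <<'E'
from h import *
print(Rt().round(3),to_tool(np.array([502.5,-48.2,135])-read_state()["eef_pos"]))
E
```

```text
[[ 0.009 -0.008  1.   ]
 [ 0.005  1.     0.008]
 [-1.     0.005  0.009]] [ 50.03320008 150.75603858 -30.83377504]
```

Call:
{"op": "play_rows", "data": {
  "motion": [0,0,0,0,0.02,-0.004,1,0,0,0,0,0.025,-0.005,1,0,0,0,0,0.025,-0.005,1,0,0,0,0,0.025,-0.005,1,0,0,0,0,0.025,-0.005,1,0,0,0,0,0.015,-0.003,1,0,0,0,0,0.005,0,1,0,0,0,0,0,0,1,0,0,0,0,0,0,1]
}}

```text
clock: 11.2
eef_pos: [503.5, -55.3, 178.9]
eef_rot: [1.615, 1.563, 1.621]
wrist_force: [0.6, -0.2, -0.2]
finger_gap: 0.7
```

```bash
python3 - <<'E'
from h import *
print(Rt().round(3),to_tool(np.array([502.5,-48.2,135])-read_state()["eef_pos"]))
E
```

```text
[[-0.    -0.006  1.   ]
 [ 0.008  1.     0.006]
 [-1.     0.008 -0.   ]] [43.94259227  6.73142899 -0.95969557]
```

Call:
{"op": "play_rows", "data": {
  "motion": [0,0,0,0.01,0.003,0,1,0,0,0,0.01,0.002,0,1,0,0,0,0.01,0.001,0,1,0,0,0,0.008,0,0,1,0,0,0,0.004,0,0,1,0,0,0,0,0,0,1]
}}

```text
clock: 11.8
eef_pos: [503.1, -50.5, 131.6]
eef_rot: [1.92, 1.563, 1.923]
wrist_force: [1.1, 0.3, 0.5]
finger_gap: 0.4
```

```bash
python3 - <<'E'
from h import *
print(Rt().round(3),to_tool(np.array([502.5,-48.2,119])-read_state()["eef_pos"]))
E
```

```text
[[-0.003 -0.003  1.   ]
 [ 0.008  1.     0.003]
 [-1.     0.008 -0.003]] [12.60767823  2.15613932 -0.60323487]
```

Call:
{"op": "play_rows", "data": {
  "motion": [0,0,0,0.004,0.002,0,1,0,0,0,0.004,0,0,1,0,0,0,0.003,0,0,1,0,0,0,0.003,0,0,1,0,0,0,0.003,0,0,1,0,0,0,0.002,0,0,1,0,0,0,0.002,0,0,1]
}}

```text
clock: 12.5
eef_pos: [503.7, -48.3, 110.4]
eef_rot: [1.679, 1.564, 1.682]
wrist_force: [-2.0, 0.6, 4.7]
finger_gap: 0.6
```

Call:
{"op": "play_rows", "data": {
  "motion": [0,0,0,0.002,0,0,1,0,0,0,0.002,0,0,1,0,0,0,0.002,0,0,1,0,0,0,0.002,0,0,1,0,0,0,0.001,0,0,1]
}}

```text
clock: 13.0
eef_pos: [503.8, -48.3, 106.2]
eef_rot: [1.474, 1.564, 1.477]
wrist_force: [-8.0, 0.7, 12.4]
finger_gap: 0.6
```

Call:
{"op": "play_rows", "data": {
  "motion": [0,0,0,0.001,0,0,1,0,0,0,0.001,0,0,1,0,0,0,0.001,0,0,1]
}}

```text
clock: 13.3
eef_pos: [503.8, -48.3, 106.1]
eef_rot: [1.283, 1.564, 1.287]
wrist_force: [-8.8, 1.2, 17.3]
finger_gap: 0.3
```

```bash
python3 look.py 4
```

```text
top tab 42 -101.4 rel ram mod72 0.1
scene tab 34 -173.0 rel ram mod72 0.5
scene tab 53 114.1 rel ram mod72 -0.3
scene tab 59 -100.5 rel ram mod72 1.0
scene tab 68 42.1 rel ram mod72 -0.4
scene tab 71 -28.9 rel ram mod72 0.6
scene square_die 0.58 [497. -49.  57.] rel ram 5.5
scene square_tab 0.85 [484. -11.  81.] rel ram 0.8
```

The stop is reached: the tip is at z = 106 (118 − 12) with 17 N on the wrist, and the turret has not moved. Now I'll lift off.

Call:
{"op": "play_rows", "data": {
  "motion": [0,0,0,-0.004,0,0,1,0,0,0,-0.005,0,0,1,0,0,0,-0.008,0,0,1,0,0,0,-0.015,0,0,1,0,0,0,-0.025,0,0,1,0,0,0,-0.03,0,0,1,0,0,0,-0.03,0,0,1,0,0,0,0,-0.035,0,1,0,0,0,0,-0.035,0,1,0,0,0,0,-0.035,0,1,0,0,0,0,-0.03,0,1,0,0,0,0,-0.03,0,1,0,0,0,0,-0.015,0,1,0,0,0,0,0,0,1,0,0,0,0,0,0,1]
}}

```text
clock: 15.1
eef_pos: [504.5, -234.5, 229.4]
eef_rot: [0.876, 1.563, 0.882]
wrist_force: [-0.4, 1.3, -0.5]
finger_gap: 0.3
```

```bash
python3 look.py 5; python3 - <<'E'
from h import *
print(read_state()["eef_pos"],np.abs(read_state()["qd"]).max())
for c in("top","scene"):
    im,d=camera(c);P=cloud(c,d);z=P[...,2]
    m=(np.hypot(P[...,0]-502.5,P[...,1]+48.2)<12)&(z>60)&(z<130);print(c,"knob z",np.percentile(z[m],[50,90]),m.sum())
    p=camera_params(c);T=np.array(p["T"])
    for n in ["ram_top","cup","glaze_jar","wood_stamp","bowl","rib","trimmer","test_tile"]:
        for r in place_of(c,n)[:1]: print(n,round(r["conf"],2),(T[:3,:3]@np.array(r["at"])+T[:3,3]).round())
E
```

```text
top tab 19 -29.5 rel ram mod72 0.1
top tab 38 42.5 rel ram mod72 0.0
top tab 17 -29.8 rel ram mod72 -0.3
top tab 46 -101.4 rel ram mod72 0.1
top tab 41 115.3 rel ram mod72 0.8
top tab 38 -172.8 rel ram mod72 0.7
top square_die 0.87 [502. -52.  58.] rel ram 2.4
top square_tab 0.71 [483.  -8.  82.] rel ram 0.6
top square_tab 0.69 [505. -52. 115.] rel ram -1.1
scene tab 32 -172.9 rel ram mod72 0.6
scene tab 50 114.4 rel ram mod72 -0.1
scene tab 58 -100.2 rel ram mod72 1.3
scene tab 64 42.3 rel ram mod72 -0.2
scene tab 71 -28.9 rel ram mod72 0.6
scene square_die 0.68 [498. -49.  59.] rel ram 5.1
scene square_tab 0.57 [483. -11.  81.] rel ram 1.3
[ 504.67330632 -234.3480442   229.63671155] 0.006872050846928651
top knob z [118.88087364 122.03244922] 102
ram_top 0.65 [504. -52. 118.]
cup 0.91 [430.  84.  -0.]
glaze_jar 0.64 [589. 107.   1.]
rib 0.6 [508. 248.   3.]
trimmer 0.97 [ 529. -443.    3.]
test_tile 0.92 [ 729. -101.    3.]
scene knob z [ 98.97196835 119.20482647] 188
ram_top 0.7 [220. 354. 117.]
cup 0.63 [434.  77.   1.]
glaze_jar 0.97 [586. 110.  -1.]
wood_stamp 0.64 [ 435. -298.    1.]
bowl 0.58 [ 435. -298.   -3.]
rib 0.67 [503. 248.  -0.]
trimmer 0.82 [ 524. -445.    0.]
test_tile 0.94 [728. -99.  -1.]
```

View pics/scene5.png

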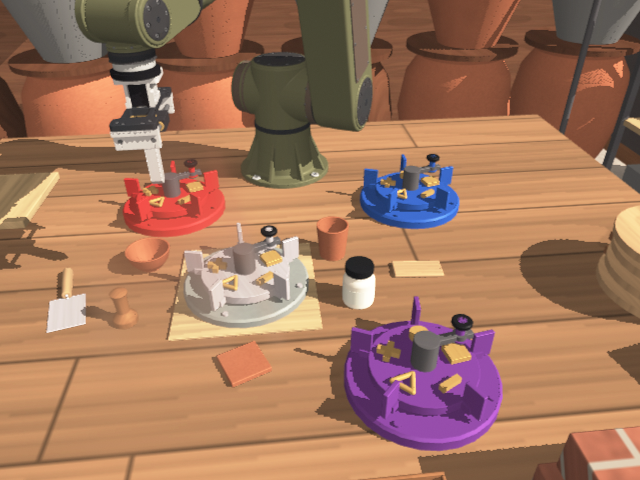

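The knob is back up (top at z ≈ 118.5), the tabs are aligned and the loose things stand where they were; the stamp shows at (122,308), unmoved. The arm is clear, so I'll hand in.

```bash
python3 -c "
from cell import *
print(sign_off())"
```

```text
the job is handed in; nothing more can be done
None
```

The turret now has the square die under the ram. I pushed the cross die's tab about 173° clockwise with the shut fingertips, then pressed the knob to its stop and let it spring back. I handed the job in at about 15 s of the 64 s; `sign_off()` gives no verdict.

**Last checks:**
- **Turret:** the tabs sit within about 1.3° of the ram's line in both cameras (5.7° is allowed), and they did not move during the press.
- **Ram:** at the bottom the fingertips were at z = 106 mm with 17 N on the wrist, which is the full 12 mm of travel. After release the top camera measured the knob at about 118.5 mm, so it is back up.
- **Loose things:** cup, jar, rib, trimmer and tile were found within about 5 mm of their starting places, which is about the networks' error. The bowl and stamp I checked mainly in the picture, and neither had moved. The arm is clear of everything.

**Readings that disagreed:**
- The scene camera's network put the square die 5 to 7° off the ram's line. It is partly hidden by the ram there, and the tab depth in both cameras and the top view contradict it.
- The same camera once labelled the bowl as the stamp, and its best ram hit was on the blue look-alike press.

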